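Shim a test tile and hold it flush in its jig

ROBOT

A 7-joint arm with a two-finger parallel gripper is mounted at the origin on a cart in front of the work surface, level with it; the furniture and walls round the work are solid. World frame = base frame: x ahead of the robot, y to its left, z up, the work surface at z = 0. Lengths are in m, angles in rad, forces in N, time in s.
With the tool pointing down it reaches from about 0.4 to 0.85 m from the base axis. Payload 10.4 kg.
Tool frame: the origin (TCP) lies midway between the tips of the shut fingers; the grasp point (between the pads) lies 19 mm behind it; z points along the fingers, y is the line along which they close (so a half turn about z gives the same grasp; the last joint's range is limited). The gripper opens to 87 mm and grips with 3 to 60 N. Pads are 19 mm wide; open, the fingers measure 117 mm over their backs; the gripper's body (75 mm by 190 mm) begins 51 mm behind the grasp point.
Start: joints at [-1.167, 0.332, -0.065, 1.46, 0.022, 1.35, -0.088], TCP at [0.259, 0.569, 0.223] pointing down, gripper open.
Joint ranges: [-2.6, 2.6], [-0.5, 2.12], [-1.47, 1.34], [0.16, 2.42], [-1.27, 4.41], [0.06, 2.06], [-2.6, 2.6]. Speed limits (rad/s): [2.22, 2.22, 2.79, 2.79, 3.14, 3.14, 3.14].

INTERFACE

Orientations are given as a unit quaternion [x, y, z, w].
In Python, from bench import r gives the robot as it stands.
- The arm moves only by the tool arm_command, never from a script. Its argument "moves" is one flat list of numbers, 4 for each row, row after row: the shift along the tool's x, y, z in cm, then the turn about the tool's z in degrees. A call has 1 to 12 rows; each row shifts and turns the commanded pose from where the row before left it, along the tool's axes as they then stand; what a row does not reach is not made up. A row lasts 1/12 s, in which the tool goes at most 41.7 mm and 7.16 degrees, less where a joint would pass 70% of its speed; a pose out of reach is approached as far as the arm can. A call with a gripper value outside its range is refused whole. "fingers" is the opening in per cent of the stroke, from 0 (shut) to 100 (fully open), set as the call begins (left out, the last holds). The fingers move at their own pace and stop on an object; "squeeze" is the grip in N (left out, the last holds). Time passes only in rows, so rows that do not move let the fingers close. It gives the time, the measured TCP pose, the force, the opening and the grip force at its end, in the units of the state.
- r.read_state(): the state, without advancing time (a new reading comes with each control period).
- r.camera(name): name is "scene" or "top" or "wrist"; returns the picture (400x640x3 uint8, red, green, blue); there is no depth.
- r.camera_info(name): a dict with "fx", "fy", "cx", "cy" (pixels), "origin" and "attitude" of the camera in the world. Camera axes: x right, y up, looking along -z (the intrinsics and any distortion apply to the point x, -y, -z); pixel columns grow to the right and rows downward; lengths in m; the calibration is good to about 2 mm. A picture is of the moment at which its call begins: read the wrist's pose just before it. camera_info takes no time and is no camera call; for the wrist camera it gives the pose at the moment of the call.
- r.close_job(): hands the job in; it is judged then, once.
The state is a dict: "time": time; "joint_positions": joint angles; "joint_vel": joint speeds; "joint_torque": joint torques, N m; "ee_pos": TCP position; "eef_rot": TCP orientation; "ft_force": force on the tool from outside, world axes, zero at the start; "torque": the same for the moment, N m; "width": finger opening in m; "grip_force": force on a finger pad.
Only numpy, scipy, OpenCV 4.12 (cv2) and the standard library are available. Lean on these libraries where they do the work, as an engineer would, in place of code of your own. Each camera call takes 0.05 s, during which the arm holds its last target. There are 200 camera calls.

TASK

Stand the loose spacer block upright on the jig plate in the gap behind the white tile, on the side where the gap is wide enough (midway in front of the thinner stop), and let go of it. Then push the jig's sprung plunger by its upright paddle until the tile sits square and is pressed firmly flush against both the spacer and the thicker stop, with the spacer against its own stop. Finish while still holding the plunger pushed in; leave the small parts standing around the jig where they are.

Things in the scene. Friction and masses are not known exactly. Their poses are not given: they have to be found in the camera images.
- jig: Fixed grey metal jig lying on the worktop: base plate 175 x 130 mm, 8 mm thick, smooth (its top at z = 8 mm), rear wall, low side rails (tops at z = 18 mm). Origin on the worktop near the middle of the plate; its x axis points from the plunger to the rear wall (the pushing direction), y to the left of that, z up. The rear wall's front face lies at x = +70 mm, the rails' inner faces at y = +-46 mm. Nothing on the jig but the paddle stands above z = 32 mm.
- paddle (a point): Grip point on the plunger's upright steel paddle, which stands at the front end (-x) of the jig: a plate 10 mm thick along jig x, 30 mm wide along jig y, from z = 8 to 72 mm over the worktop; this point is midway in thickness and width at z = 55 mm. Axes as the jig's. The dark bushing behind it is 32 mm high, its front face 27 mm behind the paddle.
- plunger (a joint): Plunger travel along jig +x: 0 sprung back, 0.024 m at its stop. Spring force 2 N at 0, 3.3 N at 0.016; it returns if let go. Its crossbar has two pads (yield 1 to 2 mm), each opposite one stop, that meet the tile after 5 to 9 mm; with the spacer in place the tile is flush at about 0.017 m and then takes any further push. Pressed firmly: 10 to 15 N on the paddle, kept up.
- thick_stop_face (a point): Middle of the front face (towards the tile) of the thicker fixed steel stop: 30 mm deep along jig x, 30 mm wide along jig y, 18 mm high on the plate (top at z = 26 mm). Axes as the jig's. It stands against the rear wall 29 mm to the left or right of the jig middle; the gap between it and the tile, 7 to 11 mm at first, is too narrow for the spacer.
- thin_stop_face (a point): Middle of the front face of the thinner fixed steel stop, 18 mm deep, else the same, as far on the other side. Axes as the jig's. Its face lies 12 mm behind the thick stop's; the gap from it to the tile is 19 to 23 mm at first, and the spacer belongs here, roughly in the middle of this stop's width.
- tile_center (a point): Centre of the white ceramic tile, loose, 44 mm along its x, 88 mm along its y, 16 mm thick, 0.2 kg; it lies flat on the jig plate between the rails (2 mm play each side), its x axis nearly along jig x.
- spacer_center (a point): Centre of the loose steel spacer, standing upright on the worktop at first: 12 mm thick (its x), 56 mm high (its z), 28 mm wide (its y) up to 30 mm from the foot and 18 mm wide above that, the upper tab being the grip; about 0.12 kg. The centre is 28 mm above its foot. Its thickness goes along jig x. Front and back are alike.
- vial_center (a point): Bystander: small sample vial, 16 mm diameter, 47 mm high, upright; point half-way up.
- round_center (a point): Bystander: flat turned metal disc, 30 mm diameter, 12 mm high; point half-way up.
- nut_center (a point): Bystander: hexagon nut, 19 mm across flats, 10 mm high; point half-way up.
- cell_center (a point): Bystander: AA cell standing on end, 15 mm diameter, 50 mm high; point half-way up.
There are look-alikes about, which are no part of the job. Leave any purple look-alike of the part that bears spacer_center alone.

How it is judged:
By the outcome, as a careful person would: the job done as asked, in the order asked, and still so for the second after the job is handed in, while the arm keeps its last pose, push and grip.
It also fails if it takes over 56 s, if anything falls off the work surface, if the arm or the gripper's body presses on something with over 40 N, if the wrist force passes 120 N, or if a joint passes its speed limit or range.

## Working session

There is one attempt and no reset: what is moved stays moved. The work goes in short steps, Python scripts to look and compute and a tool call to move; the robot and the scene stay as the last step left them, time stands still between calls to the robot, and variables do not carry over. Pictures are saved under pics/ and viewed, at most 10 in all, crops included, and the job is handed in when it is done.

Besides the shell and the picture viewer there is one more tool, called after ">>>" as name(argument=value, ...) on one line, values as JSON. arm_command: Moves the arm, as the interface text tells. Its arguments: {"type":"object","properties":{"moves":{"type":"array"},"fingers":{"type":"number"},"squeeze":{"type":"number"}},"required":["moves"]}

```bash
ls; mkdir -p pics
python3 - <<'E'
from bench import r
import cv2
for n in ("scene","top"):
    cv2.imwrite(f"pics/{n}0.png",r.camera(n)[:,:,::-1]); print(n,r.camera_info(n))
s=r.read_state(); print(s["time"],s["ee_pos"],s["eef_rot"],s["width"]); print(r.camera_info("wrist"))
E
```

```text
pics
scene {'fx': 450.9397704846274, 'fy': 450.9397704846274, 'cx': 318.11679960288933, 'cy': 206.65760431665996, 'origin': array([-0.21714615, -0.5855697 ,  0.63428535]), 'attitude': array([ 0.42260042, -0.25120094, -0.4408949 ,  0.75094518])}
top {'fx': 454.48953973634445, 'fy': 454.48953973634445, 'cx': 305.8335792737081, 'cy': 195.2244504728693, 'origin': array([ 0.46971831, -0.11686701,  1.09588215]), 'attitude': array([ 0.02568758, -0.03782226, -0.69764025,  0.7149879 ])}
0.1 [0.25857594 0.56863261 0.22183564] [ 2.11760496e-01  9.77321388e-01 -6.20784730e-04 -1.03114864e-04] 0.08698785390992178
{'fx': 320.79840198486283, 'fy': 320.79840198486283, 'cx': 313.4836303898323, 'cy': 196.44986540465803, 'origin': array([0.19141069, 0.60062962, 0.38317521]), 'attitude': array([-0.1152845 , -0.0737128 ,  0.5354161 ,  0.83342997])}
```

View pics/top0.png

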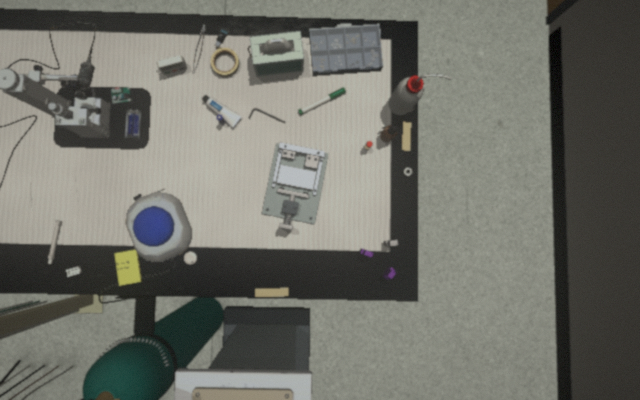

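View pics/scene0.png

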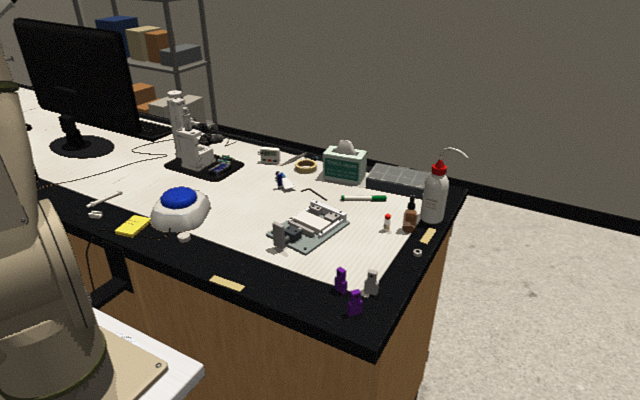

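The top view shows the jig at about (296,182), with the paddle at (287,228). The scene view shows a grey tabbed block at (372,283), with purple ones at (341,279) and (355,302). Only the grey one fits the spacer (steel, not purple). I'll confirm with an enlarged crop and compute positions.

```bash
cat > h.py <<'E'
from bench import r
import numpy as np, cv2
from scipy.spatial.transform import Rotation as R
def ray(info,uv):
    d=np.array([(uv[0]-info["cx"])/info["fx"],-(uv[1]-info["cy"])/info["fy"],-1])
    return np.array(info["origin"]),R.from_quat(info["attitude"]).apply(d)
def cast(info,uv,z):
    o,d=ray(info,uv); return o+d*(z-o[2])/d[2]
def proj(info,p):
    q=R.from_quat(info["attitude"]).inv().apply(np.array(p)-info["origin"])
    return np.array([info["cx"]-info["fx"]*q[0]/q[2],info["cy"]+info["fy"]*q[1]/q[2]])
def totool(s,dv): return R.from_quat(s["eef_rot"]).inv().apply(dv)*100
E
python3 - <<'E'
from h import *
t=r.camera_info("top"); s=r.camera_info("scene")
for n,uv in dict(spacer=(390,243),corner=(374,147),paddletop=(287,228),platecTL=(278,143),TR=(327,149),BL=(262,213),BR=(314,222)).items(): print(n,cast(t,uv,.008).round(3))
for n,uv in dict(sp_foot=(371,296),paddle_foot=(281,249),p1=(341,292),p2=(355,314)).items(): print(n,cast(s,uv,0).round(3))
a=cv2.imread("pics/scene0.png"); b=cv2.imread("pics/top0.png")
A=cv2.resize(a[190:320,260:440],(800,578),interpolation=cv2.INTER_CUBIC)
B=cv2.resize(b[130:290,250:430],(675,600),interpolation=cv2.INTER_CUBIC)
cv2.imwrite("pics/c1.png",A);cv2.imwrite("pics/c2.png",B)
E
```

```text
spacer [ 0.458 -0.338  0.008]
corner [ 0.69  -0.297  0.008]
paddletop [ 0.488 -0.091  0.008]
platecTL [ 0.693 -0.064  0.008]
TR [ 0.682 -0.183  0.008]
BL [ 0.523 -0.031  0.008]
BR [ 0.504 -0.155  0.008]
sp_foot [ 0.447 -0.345  0.   ]
paddle_foot [ 0.492 -0.096  0.   ]
p1 [ 0.427 -0.286  0.   ]
p2 [ 0.384 -0.338  0.   ]
```

View pics/c1.png

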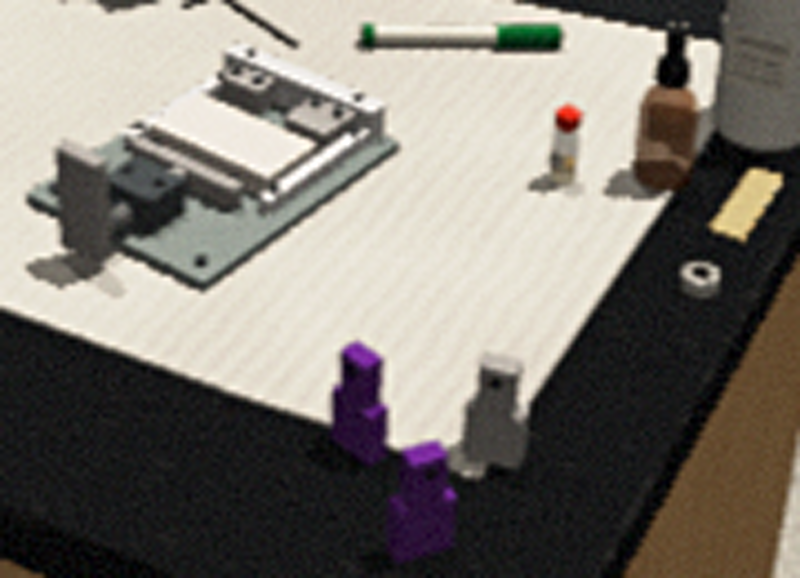

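View pics/c2.png

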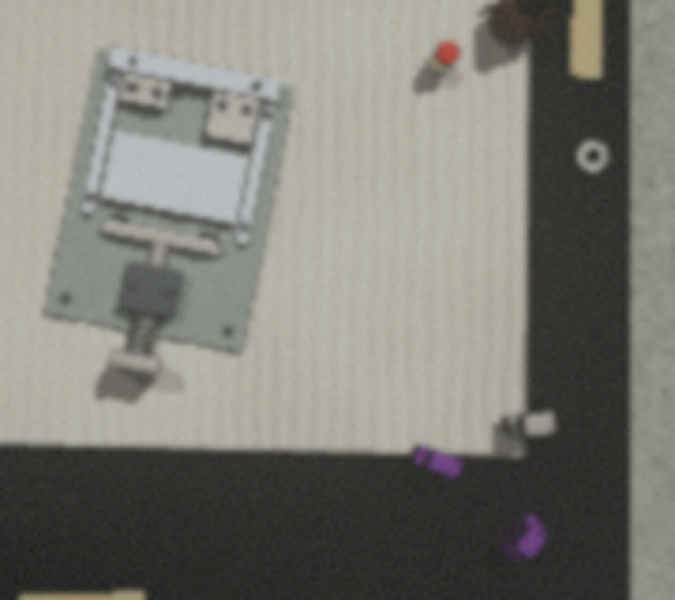

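The crop confirms that the grey tabbed block at scene (372,283), top (390,243), is the spacer. The two purple ones are look-alikes. The thick stop is on the jig's right, so the spacer goes on the left. Next I'll work out the hover move.

Run:
```python
from h import *
s=r.read_state(); w=r.camera_info("wrist")
o,d=ray(w,(320,200)); print("cam in tool cm",totool(s,o-s["ee_pos"]),"dir",totool(s,d)/100, "axis hit",cast(w,(320,200),0)-s["ee_pos"])
T=R.from_quat(s["eef_rot"]).as_matrix(); print(T.round(3))
for p in ((.42,.35,.27),(.52,-.1,.27),(.47,-.34,.2)): print(p,totool(s,np.array(p)-s["ee_pos"]))
```

```text
cam in tool cm [  7.43757102   0.11237423 -16.13456698] dir [-0.28173058  0.0203804   0.95955594] axis hit [ 0.03843702 -0.00760888 -0.22183564]
[[-0.91   0.414 -0.   ]
 [ 0.414  0.91  -0.001]
 [-0.    -0.001 -1.   ]]
(0.42, 0.35, 0.27) [-23.74452865 -13.22689173  -4.79835517]
(0.52, -0.1, 0.27) [-51.47390966 -50.05187137  -4.7503615 ]
(0.47, -0.34, 0.2) [-56.85589537 -73.96019289   2.28002908]
```

>>> arm_command(moves=[-3,-1.65,-0.6,0,-3,-1.65,-0.6,0,-3,-1.65,-0.6,0,-3,-1.65,-0.6,0,-3,-1.65,-0.6,0,-3,-1.65,-0.6,0,-3,-1.65,-0.6,0,-3,-1.65,-0.6,0], fingers=50)

```text
time: 0.77
ee_pos: [0.4231, 0.3478, 0.2706]
eef_rot: [0.212, 0.977, -0.0, -0.0]
ft_force: [0.2, 0.0, -0.9]
width: 0.046
grip_force: 0.0
```

>>> arm_command(moves=[-2.3,-3.1,0,0,-2.3,-3.1,0,0,-2.3,-3.1,0,0,-2.3,-3.1,0,0,-2.3,-3.1,0,0,-2.3,-3.1,0,0,-2.3,-3.1,0,0,-2.3,-3.1,0,0,-2.3,-3.1,0,0,-2.3,-3.1,0,0,-2.3,-3.1,0,0,0,0,0,0])

```text
time: 1.77
ee_pos: [0.5116, -0.0741, 0.2706]
eef_rot: [0.216, 0.976, -0.001, 0.001]
ft_force: [-0.1, -1.2, 0.6]
width: 0.043
grip_force: 0.0
```

>>> arm_command(moves=[0,0,0,-7,0,0,0,-7,0,-3,2,0,0,0,0,0])

```text
time: 2.1
ee_pos: [0.504, -0.0996, 0.2479]
eef_rot: [0.093, 0.996, -0.001, -0.002]
ft_force: [-0.6, -2.4, -0.2]
width: 0.0434
grip_force: 0.0
```

Run:
```python
from h import *
w=r.camera_info("wrist"); im=r.camera("wrist")[:,:,::-1]; cv2.imwrite("pics/w1.png",im)
cv2.imwrite("pics/w1v.png",cv2.resize(im,(800,500)))
np.savez("w1.npz",**w); s=r.read_state(); print(s["ee_pos"],s["eef_rot"]); print(w["origin"])
```

```text
[ 0.50466434 -0.09772781  0.24894604] [ 9.32329703e-02  9.95643176e-01 -4.66835550e-04 -1.43592905e-03]
[ 0.43202215 -0.08445416  0.40944367]
```

View pics/w1v.png

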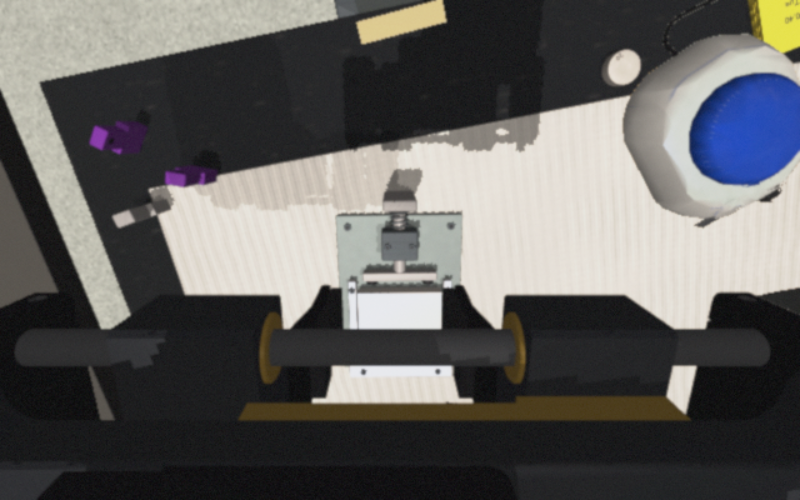

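The wrist view has the jig plate's front corners at (337,214) and (462,212), and the paddle top at about (400,193). The spacer is at (120–170, 195–225), with the purple ones beside it. I'll cast these.

Run:
```python
from h import *
w=dict(np.load("w1.npz"))
f=lambda u,v,z: cast(w,(u*.8,v*.8),z)
c1=f(337,214,.008);c2=f(462,212,.008);print("corners",c1,c2,np.linalg.norm(c1-c2))
d=c2-c1;print("jig y dir deg",np.degrees(np.arctan2(d[1],d[0])))
m=(c1+c2)/2;print("mid front",m)
h1=f(363,372,.03);h2=f(437,371,.03);d=h2-h1;print("holes",h1,h2,np.degrees(np.arctan2(d[1],d[0])),(h1+h2)/2)
print("axis",np.degrees(np.arctan2(*(((h1+h2)/2-m)[[1,0]]))))
print("paddle",f(400,193,.072)); t1=f(358,287,.024);t2=f(442,287,.024);print("tile front",t1,t2,np.linalg.norm(t1-t2))
im=cv2.imread("pics/w1.png"); hsv=cv2.cvtColor(im,cv2.COLOR_BGR2HSV)
cv2.imwrite("pics/w1s.png",cv2.resize(im[100:210,50:210],(800,550),interpolation=cv2.INTER_CUBIC))
```

```text
corners [ 0.49843995 -0.15464524  0.008     ] [ 0.52015313 -0.02949451  0.008     ] 0.12702034934615455
jig y dir deg 80.1573731419684
mid front [ 0.50929654 -0.09206987  0.008     ]
holes [ 0.6686013  -0.16187462  0.03      ] [ 0.68221904 -0.08340991  0.03      ] 80.15424777047089 [ 0.67541017 -0.12264227  0.03      ]
axis -10.428306204538531
paddle [ 0.48024322 -0.08727354  0.072     ]
tile front [ 0.57413805 -0.14765723  0.024     ] [ 0.59023566 -0.06289002  0.024     ] 0.08628216991060801
```

View pics/w1s.png

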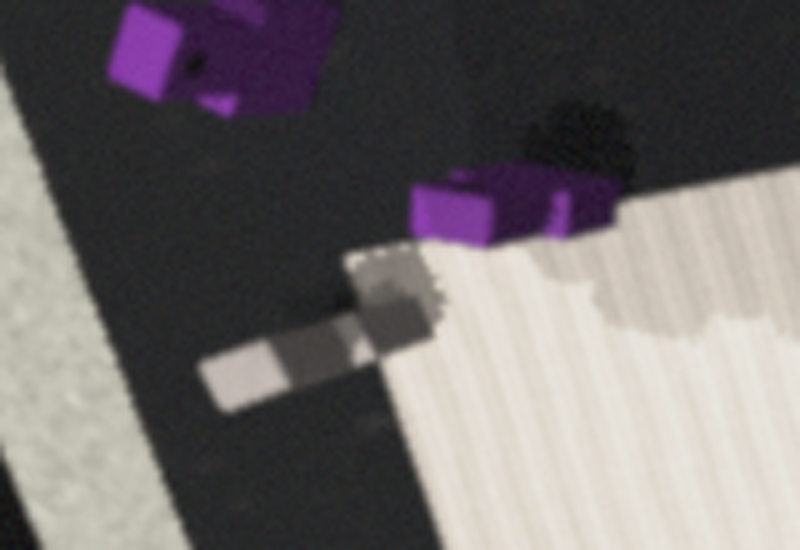

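Run:
```python
from h import *
w=dict(np.load("w1.npz"))
P=np.array([cast(w,(50+u/5,100+v/5),.056) for u,v in ((198,370),(272,340),(290,385),(228,413))])
print(P,P.mean(0))
for i in range(4):
    d=P[(i+1)%4]-P[i]; print(np.linalg.norm(d),np.degrees(np.arctan2(d[1],d[0])))
Q=[cast(w,(50+u/5,100+v/5),.0) for u,v in ((380,357),(433,335))]; print("foot",Q)
s=r.read_state(); p=P.mean(0); p[2]=.13
print("to hover",totool(s,p-s["ee_pos"]),"tool x yaw",np.degrees(np.arctan2(*R.from_quat(s["eef_rot"]).as_matrix()[[1,0],0])))
```

```text
[[ 0.45581514 -0.3456273   0.056     ]
 [ 0.45244358 -0.32682648  0.056     ]
 [ 0.46295016 -0.32652568  0.056     ]
 [ 0.46647058 -0.34262774  0.056     ]] [ 0.45941987 -0.3354018   0.056     ]
0.01910074114345858 100.16682773774296
0.010510890757758481 1.6399393185493634
0.016482405419792553 -77.66740071766905
0.0110695843080638 -164.27779041291794
foot [array([ 0.46517178, -0.33925802,  0.        ]), array([ 0.46222805, -0.32380563,  0.        ])]
to hover [ 2.63308512e-04 -2.41799292e+01  1.19236112e+01] tool x yaw 169.3006425725775
```

>>> arm_command(moves=[-0.5,-3.45,1.4,0,-0.5,-3.45,1.4,0,-0.5,-3.45,1.4,0,-0.5,-3.45,1.4,0,-0.5,-3.45,1.4,0,-0.5,-3.45,1.4,0,-0.5,-3.45,1.4,0,0,0,0,-7.1,0,0,0,-7.1,0,0,0,-7.1,0,0,0,0,0,0,0,0], fingers=36)

```text
time: 3.15
ee_pos: [0.4971, -0.3386, 0.1525]
eef_rot: [-0.093, 0.996, 0.0, 0.0]
ft_force: [0.6, -0.9, 0.0]
width: 0.0314
grip_force: 0.0
```

Run:
```python
from h import *
s=r.read_state(); w=r.camera_info("wrist"); im=r.camera("wrist")[:,:,::-1]; cv2.imwrite("pics/w2.png",im); np.savez("w2.npz",**w)
print(s["ee_pos"],s["eef_rot"],s["width"],s["time"],"spacer px",proj(w,(.4594,-.3354,.056)))
u,v=proj(w,(.4594,-.3354,.03)).astype(int); u0=max(u-100,0);v0=max(v-75,0);print(u0,v0)
cv2.imwrite("pics/w2v.png",cv2.resize(im[v0:v0+150,u0:u0+200],None,fx=4,fy=4,interpolation=cv2.INTER_CUBIC))
```

```text
[ 0.49711398 -0.33860138  0.15248088] [-9.26315374e-02  9.95700419e-01  2.63111843e-04  6.60198612e-05] 0.03138099641388493 3.15 spacer px [324.573378   153.97596025]
223 74
```

View pics/w2v.png

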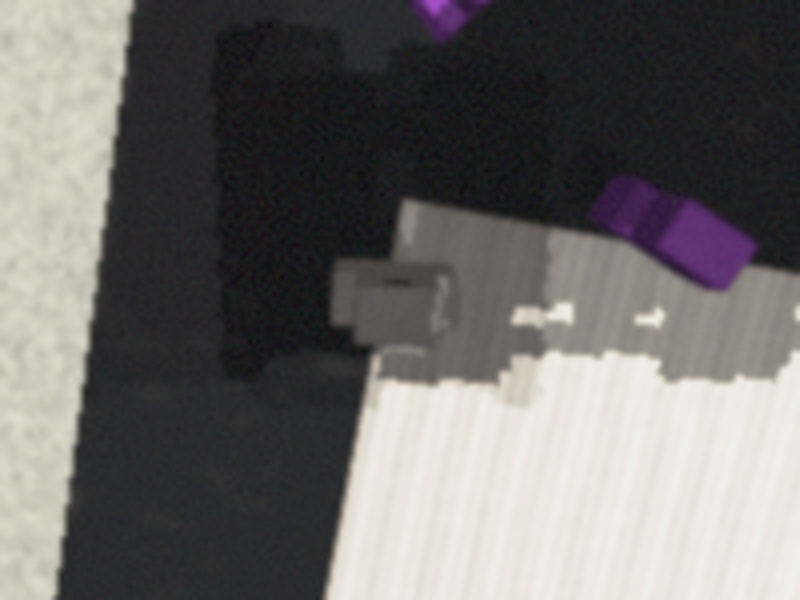

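The spacer's top is at crop (352–437, 287–345), square to the gripper. The nearer purple block is well outside the planned finger path.

Run:
```python
from h import *
w=dict(np.load("w2.npz"));s=r.read_state()
g=lambda u,v,z:cast(w,(223+u/4,74+v/4),z)
c=[g(352,287,.056),g(437,287,.056),g(437,345,.056),g(354,345,.056)]
p=np.mean(c,0);print(p,[np.linalg.norm(c[i]-c[i-1]).round(4) for i in range(4)])
d=c[1]-c[0];print(np.degrees(np.arctan2(d[1],d[0])))
p[2]=.024;print(totool(s,p-s["ee_pos"]))
```

```text
[ 0.45907737 -0.33777592  0.056     ] [np.float64(0.0117), np.float64(0.017), np.float64(0.0117), np.float64(0.0168)]
100.50576319370808
[ 3.72521362  0.77678949 12.85375009]
```

>>> arm_command(moves=[1.85,0.4,1.5,0,1.9,0.4,1.5,0,0,0,2.5,0,0,0,2,0,0,0,1.5,0,0,0,1.5,0,0,0,1,0,0,0,0.45,0,0,0,0,0,0,0,0,0])

```text
time: 4.03
ee_pos: [0.4588, -0.3384, 0.0335]
eef_rot: [-0.094, 0.996, -0.0, 0.0]
ft_force: [-0.5, -0.3, 0.2]
width: 0.0312
grip_force: 0.0
```

>>> arm_command(moves=[0,0,0,0,0,0,0,0,0,0,0,0,0,0,0,0,0,0,0,0,0,0,0,0], fingers=0, squeeze=20)

```text
time: 4.53
ee_pos: [0.4589, -0.3384, 0.0335]
eef_rot: [-0.095, 0.996, -0.0, 0.0]
ft_force: [-0.4, 0.8, 5.8]
width: 0.018
grip_force: 19.8
```

>>> arm_command(moves=[0,0,-1.5,0,0,0,-3,0,0,0,-4,0,0,0,-4,0,0,0,-3,6.9,0,0,-1,6.9,0,0,0,6.9,0,0,0,0], squeeze=30)

```text
time: 5.2
ee_pos: [0.4586, -0.3382, 0.1985]
eef_rot: [0.089, 0.996, 0.0, 0.0]
ft_force: [0.1, 1.0, -1.9]
width: 0.0178
grip_force: 29.8
```

>>> arm_command(moves=[-1.5,2,0,0,-2.4,2.9,0,0,-2.4,2.9,0,0,-2.4,2.9,0,0,-2.4,2.9,0,0,-2.4,2.9,0,0,-2.4,2.9,0,0,-2.4,2.9,0,0,-2.4,2.9,0,0,-1.9,2.2,0,0,-1,1,0,0,0,0,0,0])

```text
time: 6.2
ee_pos: [0.7411, -0.0944, 0.195]
eef_rot: [0.081, 0.997, 0.001, -0.001]
ft_force: [0.6, 0.8, -1.6]
width: 0.0175
grip_force: 29.8
```

Run:
```python
from h import *
s=r.read_state(); w=r.camera_info("wrist"); im=r.camera("wrist")[:,:,::-1]; cv2.imwrite("pics/w3.png",im); np.savez("w3.npz",**w)
print(s["ee_pos"],s["eef_rot"],s["width"],s["grip_force"],s["time"])
u,v=proj(w,(.635,-.11,.02)).astype(int);u0=max(u-115,0);v0=max(v-85,0);print(u,v,u0,v0)
cv2.imwrite("pics/w3v.png",cv2.resize(im[v0:v0+170,u0:u0+230],None,fx=3.4,fy=3.4,interpolation=cv2.INTER_CUBIC))
```

```text
[ 0.74113413 -0.09435469  0.19498595] [ 8.12871604e-02  9.96689260e-01  8.39232658e-04 -1.48721547e-03] 0.017485933267585324 29.797675511799753 6.2
278 77 163 0
```

View pics/w3v.png

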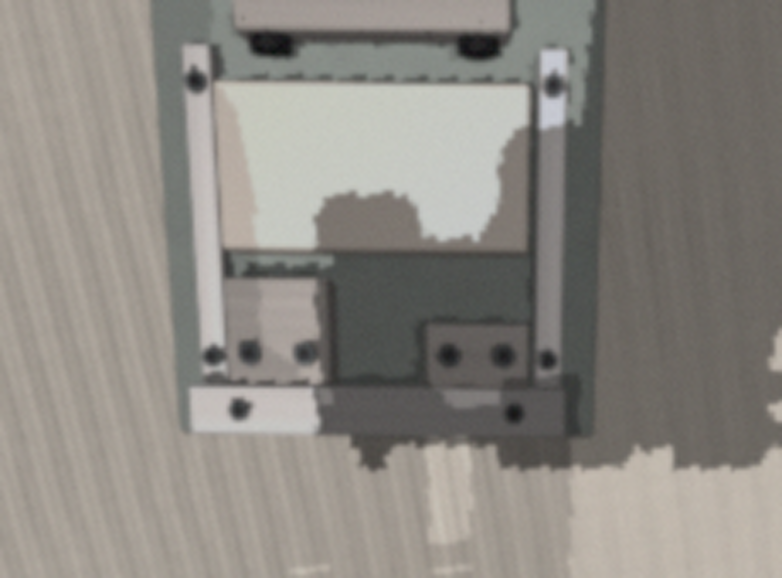

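The view is clear. The thin stop's front top edge runs (426–531, 323), the tile's rear edge (225–530, 249), and the thick stop's front edge (226–325, 279). The gap is open.

Run:
```python
from h import *
w=dict(np.load("w3.npz"));s=r.read_state()
g=lambda u,v,z:cast(w,(163+u/3.4,v/3.4),z)
a=lambda p,q:np.degrees(np.arctan2(*(q-p)[[1,0]]))
T1,T2=g(426,323,.026),g(531,323,.026);K1,K2=g(226,279,.026),g(325,279,.026);B1,B2=g(222,249,.024),g(530,249,.024)
W1,W2=g(190,386,.032),g(563,386,.032); F1,F2=g(216,81,.024),g(530,84,.024)
for n,p,q in(("thin",T1,T2),("thick",K1,K2),("tileback",B1,B2),("tilefront",F1,F2),("wall",W1,W2)): print(n,p.round(4),q.round(4),np.linalg.norm(p-q).round(4),a(p,q).round(2))
yaw=np.radians(-9.85);jx=np.array([np.cos(yaw),np.sin(yaw),0]);jy=np.array([-jx[1],jx[0],0])
t=(T1+T2)/2;k=(K1+K2)/2
print("gap thin",(t-(B1+B2)/2)@jx,"thick-thin dx",(t-k)@jx,"dy",(t-k)@jy,"tile depth",((B1+B2)/2-(F1+F2)/2)@jx)
gap=(t-B2)@jx
tgt=t-jx*gap/2;tgt[2]=.041
print("target",tgt,"tool",totool(s,tgt-s["ee_pos"]),"tool yaw",np.degrees(np.arctan2(*R.from_quat(s["eef_rot"]).as_matrix()[[1,0],1])))
```

```text
thin [ 0.6534 -0.1034  0.026 ] [ 0.6584 -0.0735  0.026 ] 0.0304 80.56
thick [ 0.6322 -0.1576  0.026 ] [ 0.6369 -0.1297  0.026 ] 0.0283 80.57
tileback [ 0.6239 -0.1573  0.024 ] [ 0.6383 -0.0705  0.024 ] 0.088 80.57
tilefront [ 0.5814 -0.1488  0.024 ] [ 0.5963 -0.0637  0.024 ] 0.0864 80.09
wall [ 0.6595 -0.1732  0.032 ] [ 0.6772 -0.0673  0.032 ] 0.1074 80.56
gap thin 0.020038430722914998 thick-thin dx 0.011588447264894828 dy 0.05805388223808239 tile depth 0.04298442998179699
target [ 0.64584915 -0.08668313  0.041     ] tool [ 9.39486369 -0.52815521 15.48173222] tool yaw 80.49760101062118
```

>>> arm_command(moves=[1.5,-0.1,0.5,0,2.5,-0.1,1.5,0,2.5,-0.1,1.5,0,1.9,-0.1,2,0,1,-0.1,2,0,0,0,2,0,0,0,1,0,0,0,0,0,0,0,0,0])

```text
time: 7.0
ee_pos: [0.6459, -0.0884, 0.0931]
eef_rot: [0.086, 0.996, -0.0, -0.0]
ft_force: [0.3, -0.7, -0.5]
width: 0.0177
grip_force: 29.8
```

Run:
```python
from h import *
s=r.read_state(); w=r.camera_info("wrist"); im=r.camera("wrist")[:,:,::-1]; sc=r.camera("scene")[:,:,::-1]
print(s["ee_pos"],s["eef_rot"],s["width"],"tool",totool(s,np.array([.64585,-.08668,.0415])-s["ee_pos"]),"yaw",np.degrees(np.arctan2(*R.from_quat(s["eef_rot"]).as_matrix()[[1,0],1])))
A=cv2.resize(im,(560,350)); u,v=proj(r.camera_info("scene"),(.64,-.1,.04)).astype(int)
B=cv2.resize(sc[v-35:v+35,u-50:u+50],(357,250),interpolation=cv2.INTER_CUBIC)
C=np.zeros((600,560,3),np.uint8);C[:350]=A;C[350:,:357]=B;cv2.imwrite("pics/w4.png",C)
```

```text
[ 0.64591511 -0.08837163  0.0931205 ] [ 8.57474022e-02  9.96316852e-01 -1.46906677e-04 -3.01794894e-04] 0.01774863461442793 tool [0.03234464 0.16734095 5.16201227] yaw 80.16199556825879
```

View pics/w4.png

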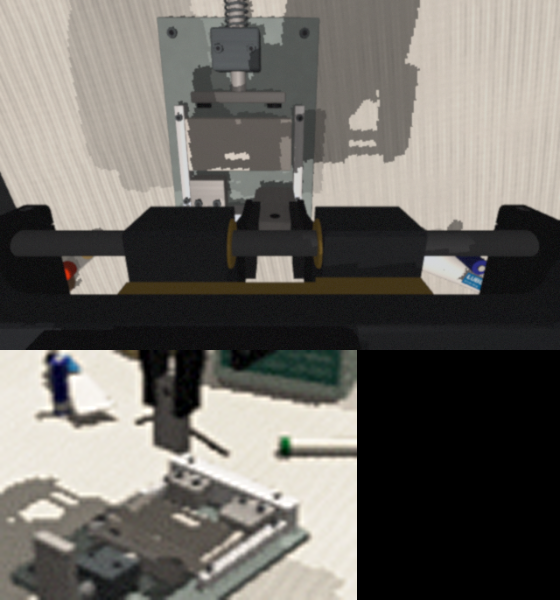

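The spacer hangs upright over the gap, in line with the thin stop. I'll lower it now.

>>> arm_command(moves=[0,0.15,1,0,0,0,1.2,0,0,0,1.2,0,0,0,0.8,0,0,0,0.5,0,0,0,0.3,0,0,0,0,0,0,0,0,0])

```text
time: 7.77
ee_pos: [0.6466, -0.0863, 0.0432]
eef_rot: [0.086, 0.996, -0.0, 0.0]
ft_force: [-0.1, -0.4, -1.3]
width: 0.0176
grip_force: 29.8
```

>>> arm_command(moves=[0,0,0.1,0,0,0,0.05,0,0,0,0,0,0,0,0,0])

```text
time: 8.1
ee_pos: [0.6466, -0.0861, 0.0417]
eef_rot: [0.086, 0.996, 0.0, 0.0]
ft_force: [-0.3, 0.1, -0.5]
width: 0.0177
grip_force: 29.8
```

>>> arm_command(moves=[0,0,0.04,0,0,0,0.03,0,0,0,0,0,0,0,0,0])

```text
time: 8.43
ee_pos: [0.6468, -0.0862, 0.0416]
eef_rot: [0.086, 0.996, 0.0, 0.0]
ft_force: [-1.7, 1.1, 5.6]
width: 0.0178
grip_force: 29.8
```

>>> arm_command(moves=[0,0,-0.05,0,0,0,0,0], squeeze=5)

```text
time: 8.6
ee_pos: [0.6467, -0.0862, 0.0416]
eef_rot: [0.086, 0.996, 0.0, 0.0]
ft_force: [0.3, 0.4, 2.2]
width: 0.018
grip_force: 5.0
```

>>> arm_command(moves=[0,0,0,0,0,0,0,0,0,0,0,0,0,0,0,0], fingers=38)

```text
time: 8.93
ee_pos: [0.6464, -0.0861, 0.0412]
eef_rot: [0.086, 0.996, 0.0, -0.0]
ft_force: [-0.6, 0.6, 0.8]
width: 0.0315
grip_force: 0.0
```

>>> arm_command(moves=[0,0,-1,0,0,0,-2,0,0,0,-3,0,0,0,-3,0,0,0,-3,0,-2,0,-3,0,-3,0,0,0,-3,0,0,0,-2,0,0,0,0,0,0,0,0,0,0,0])

```text
time: 9.85
ee_pos: [0.7451, -0.1038, 0.191]
eef_rot: [0.086, 0.996, -0.0, -0.0]
ft_force: [0.1, 0.1, -1.1]
width: 0.0331
grip_force: 0.0
```

Run:
```python
from h import *
s=r.read_state(); w=r.camera_info("wrist"); im=r.camera("wrist")[:,:,::-1]; cv2.imwrite("pics/w5.png",im); np.savez("w5.npz",**w)
print(s["ee_pos"],s["time"],s["width"])
u,v=proj(w,(.635,-.11,.02)).astype(int);u0=max(u-115,0);v0=max(v-85,0);print(u0,v0)
cv2.imwrite("pics/w5v.png",cv2.resize(im[v0:v0+170,u0:u0+230],None,fx=3.4,fy=3.4,interpolation=cv2.INTER_CUBIC))
```

```text
[ 0.74509456 -0.10375954  0.19099836] 9.85 0.03314833482884019
171 0
```

View pics/w5v.png

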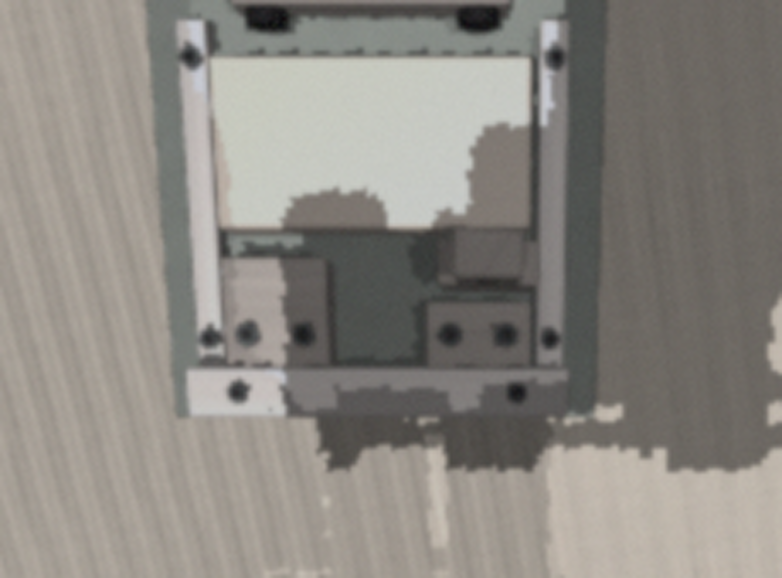

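The spacer stands free and upright in the gap: top at crop (455–525, 228–283), shoulders (437–537), centred before the thin stop. Quick lateral check, and the paddle approach.

Run:
```python
from h import *
w=dict(np.load("w5.npz"));s=r.read_state()
g=lambda u,v,z:cast(w,(171+u/3.4,v/3.4),z)
yaw=np.radians(-9.8);jx=np.array([np.cos(yaw),np.sin(yaw),0]);jy=np.array([-jx[1],jx[0],0])
t=(g(427,300,.026)+g(533,300,.026))/2
print("lat top",(g(489,255,.064)-t)@jy,"shoulders",[(g(u,275,.038)-t)@jy for u in(437,537)],"x",(g(489,255,.064)-t)@jx)
# paddle from jig: front of plate etc. (w1 view)
pad=np.array([.48024,-.08727,.036])
mid=t-jy*.029; print("paddle lateral vs jig mid",(pad-mid)@jy,"dx",(pad-mid)@jx)
for d in(.05,):
    q=pad-jx*d-jy*((pad-mid)@jy); print(q,totool(s,q-s["ee_pos"]))
```

```text
lat top 0.0024353857582261463 shoulders [np.float64(-0.01161181056997608), np.float64(0.015572266137921075)] x -0.008633159542396464
paddle lateral vs jig mid 8.661944965703163e-05 dx -0.17299473135604543
[ 0.43095486 -0.07884488  0.036     ] [31.31654448 -2.92707804 15.55647232]
```

>>> arm_command(moves=[2,-0.3,0,0,3.9,-0.4,0,0,3.9,-0.4,0,0,3.9,-0.4,0,0,3.9,-0.4,0,0,3.9,-0.4,0,0,3.9,-0.4,0,0,3.5,-0.2,0,0,2.4,0,1,0,0,0,2,0,0,0,2,0,0,0,0,0], fingers=0, squeeze=20)

```text
time: 10.9
ee_pos: [0.4287, -0.0777, 0.139]
eef_rot: [0.085, 0.996, 0.001, -0.002]
ft_force: [-1.3, 0.7, -0.2]
width: -0.0001
grip_force: 0.0
```

>>> arm_command(moves=[0,0,2.5,0,0,0,2.5,0,0,0,2.5,0,0,0,2,0,0,0,1,0,0,0,0,0,0,0,0,0])

```text
time: 11.48
ee_pos: [0.4318, -0.0783, 0.0372]
eef_rot: [0.086, 0.996, 0.0, 0.0]
ft_force: [0.0, 0.0, 0.3]
width: 0.0009
grip_force: 0.0
```

Run:
```python
from h import *
s=r.read_state()
print(s["ee_pos"],s["width"],s["ft_force"],totool(s,np.array([.48024,-.08727,.036])-s["ee_pos"]),"yaw",np.degrees(np.arctan2(*R.from_quat(s["eef_rot"]).as_matrix()[[1,0],1])))
```

```text
[ 0.43183549 -0.07834342  0.03717456] 0.0008612446186195561 [0.02160319 0.02288337 0.27708005] [-4.92179623 -0.0508221   0.118043  ] yaw 80.1426154163739
```

>>> arm_command(moves=[-0.8,0,0,0,-0.8,0,0,0,-0.6,0,0,0,-0.4,0,0,0,-0.2,0,0,0,-0.2,0,0,0,-0.2,0,0,0,-0.2,0,0,0,-0.1,0,0,0,0,0,0,0])

```text
time: 12.32
ee_pos: [0.4662, -0.0843, 0.0363]
eef_rot: [0.086, 0.996, 0.0, -0.0]
ft_force: [0.4, 0.0, 0.9]
width: 0.0005
grip_force: 0.0
```

>>> arm_command(moves=[-0.2,0,0,0,-0.2,0,0,0,-0.2,0,0,0,-0.1,0,0,0,0,0,0,0])

```text
time: 12.73
ee_pos: [0.4732, -0.0855, 0.0363]
eef_rot: [0.086, 0.996, -0.0, 0.0]
ft_force: [0.8, 0.2, 0.4]
width: 0.0007
grip_force: 0.0
```

>>> arm_command(moves=[-0.2,0,0,0,-0.2,0,0,0,-0.2,0,0,0,0,0,0,0])

```text
time: 13.07
ee_pos: [0.4789, -0.0866, 0.0362]
eef_rot: [0.086, 0.996, 0.0, -0.0]
ft_force: [-1.9, 0.4, 2.3]
width: 0.0005
grip_force: 1.0
```

>>> arm_command(moves=[-0.2,0,0,0,-0.2,0,0,0,-0.2,0,0,0,-0.2,0,0,0,-0.2,0,0,0,0,0,0,0])

```text
time: 13.57
ee_pos: [0.4889, -0.0883, 0.0362]
eef_rot: [0.086, 0.996, -0.0, -0.0]
ft_force: [-2.9, 0.5, 0.6]
width: 0.0006
grip_force: 1.5
```

>>> arm_command(moves=[-0.1,0,0,0,-0.1,0,0,0,-0.1,0,0,0,-0.1,0,0,0,0,0,0,0,0,0,0,0])

```text
time: 14.07
ee_pos: [0.4918, -0.0888, 0.0362]
eef_rot: [0.086, 0.996, 0.0, -0.001]
ft_force: [-8.3, 0.9, 4.4]
width: 0.0006
grip_force: 4.4
```

>>> arm_command(moves=[-0.05,0,0,0,-0.05,0,0,0,0,0,0,0,0,0,0,0])

```text
time: 14.4
ee_pos: [0.4922, -0.0889, 0.0361]
eef_rot: [0.086, 0.996, 0.0, -0.002]
ft_force: [-11.7, 2.3, 8.7]
width: 0.0006
grip_force: 6.0
```

>>> arm_command(moves=[0,0,-0.05,0,0,0,-0.05,0,0,0,0,0,0,0,0,0])

```text
time: 14.73
ee_pos: [0.4917, -0.0888, 0.0363]
eef_rot: [0.086, 0.996, 0.0, -0.002]
ft_force: [-8.6, 1.5, -2.2]
width: 0.0004
grip_force: 4.4
```

Run:
```python
from h import *
s=r.read_state(); print(s["ee_pos"],s["ft_force"],s["torque"],s["time"])
w=dict(np.load("w5.npz"));g=lambda u,v,z:cast(w,(171+u/3.4,v/3.4),z)
yaw=np.radians(-9.8);jx=np.array([np.cos(yaw),np.sin(yaw),0]);jy=np.array([-jx[1],jx[0],0])
t=(g(427,300,.026)+g(533,300,.026))/2; mid=t-jy*.029-jx*.052; mid[2]=0; print("jig origin",mid)
b=cv2.imread("pics/top0.png",0); a=cv2.cvtColor(r.camera("top"),cv2.COLOR_RGB2GRAY); cv2.imwrite("pics/top1.png",a)
inf=r.camera_info("top"); xs=np.arange(-30,60,3)
print("x  ",xs)
for n,y in(("thick",-.029),("mid",0),("thin",.029),("thin out",.040)):
    P=np.float32([proj(inf,mid+jx*x/1e3+jy*y+[0,0,.024]) for x in xs])
    for im in(b,a): print(n,cv2.remap(im,P[:,:1].copy(),P[:,1:].copy(),cv2.INTER_LINEAR).ravel())
```

```text
[ 0.49165188 -0.08876968  0.03630985] [-8.64492625  1.53944431 -2.18789054] [ 2.70343996e-01  1.77055952e+00 -8.36167067e-04] 14.7333
jig origin [ 0.59945442 -0.10794981  0.        ]
x   [-30 -27 -24 -21 -18 -15 -12  -9  -6  -3   0   3   6   9  12  15  18  21
  24  27  30  33  36  39  42  45  48  51  54  57]
thick [149 162 132 105 116 104 120 167 185 186 186 187 187 186 186 186 187 187
 186 186 179 143  96  94 140 170 174 174 172 171]
thick [120 124 127 103  90 124 153 145 107 131 170 179 180 181 180 180 181 181
 181 181 181 181 179 160 152 164 168 168 166 166]
mid [157 164 149 138 121  94 110 165 184 185 186 187 186 187 188 186 186 188
 186 185 180 160 146 142 143 143 144 143 144 141]
mid [119 138 146 143 139 146 159 149 115 136 173 181 181 182 182 180 181 181
 181 181 180 181 179 166 145 139 138 138 137 138]
thin [147 158 128  99  98  88 120 169 186 187 187 186 187 186 186 186 186 187
 187 186 180 163 142 141 131 109  85  96 144 166]
thin [105 116 129 112  94 126 152 142 112 142 173 180 180 178 180 180 180 180
 179 180 167 147 121  95  74  83 131 158 161 157]
thin out [133 139 137 135 123  98 114 162 181 183 178 181 183 183 179 179 183 182
 178 180 178 160 142 138 138 121  93  96 144 149]
thin out [106 114 124 115 108 119 120 104 101 142 167 174 177 177 173 175 176 178
 173 161 135 119 113 100  79  85 124 152 158 145]
```

The tile's edges line up at every lateral position and the dark gap at the thick stop is gone, so it sits square. Now up to the firm push.

>>> arm_command(moves=[-0.04,0,0.01,0,-0.03,0,0.01,0,0,0,0,0,0,0,0,0,0,0,0,0,0,0,0,0])

```text
time: 15.28
ee_pos: [0.4921, -0.0889, 0.0363]
eef_rot: [0.086, 0.996, 0.0, -0.002]
ft_force: [-12.9, 1.9, 2.1]
width: 0.0003
grip_force: 5.8
```

>>> arm_command(moves=[0,0,0,0,0,0,0,0,0,0,0,0,0,0,0,0,0,0,0,0,0,0,0,0,0,0,0,0,0,0,0,0,0,0,0,0,0,0,0,0])

```text
time: 16.12
ee_pos: [0.4921, -0.0889, 0.0362]
eef_rot: [0.086, 0.996, 0.0, -0.002]
ft_force: [-11.5, 2.1, 2.5]
width: 0.0003
grip_force: 5.8
```

```bash
python3 -c "
from bench import r
print(r.close_job())"
```

```text
the job is handed in; nothing more can be done
None
```

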